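# Draw the turner out from under the half cover

## Task

The kitchen turner lies in the low steel tub with its blade under the screwed-down half cover, and it is longer than the opening. Tilt it handle end first up through the opening, draw it out without forcing it against the cover, and finish while still holding it: roughly level and still in the gripper, at least 10 cm above the cover and touching nothing else. Leave the other things on the table where they are.

Things in the scene. Friction and masses are not known exactly. Their poses are not given: they have to be found in the camera images.
- utensil_tub: Low open steel tub, fixed to the table, 343 (x) x 198 (y) x 66 high (z) mm outside, walls and floor 4 mm. Origin at the centre of its underside on the table; its x axis runs along its length towards the covered end. Inside: 335 x 190 mm, floor at z = 4 mm. It is open on top from its -x end wall to x = +37.5 mm (opening 205 mm long, 190 mm wide).
- half_cover: Flat steel cover, 3 mm thick, screwed on the tub and fixed: it closes the top of the tub from x = +37.5 mm to the +x end. Underside 66 mm and top 69 mm above the table. Same origin and axes as the tub.
- cover_edge (a point): Middle of the cover's free edge at its top face: point (37.5, 0, 69) mm of the tub's frame.
- turner: Slotted turner, 299 (x) x 76 x 24 mm, 65 to 110 g, loose, flat on the tub floor within 7 degrees of the tub's length. Origin under its middle, lowest level; x from handle to blade, z up. Black handle x = -150 to -24 mm, 24 wide (y), z = 1 to 23: grip it across y. Shaft x = -35 to 65, 10 wide, z = 8 to 24; flat blade x = 59 to 150, 76 wide, under 10 thick, under the cover.
- handle_end (a point): End of the turner's handle: point (-149, 0, 12) mm of the turner's frame.
- blade_tip (a point): Front edge of the turner's blade: point (149, 0, 5) mm of the turner's frame.
- twist_timer: Bystander: kitchen timer with a dome top, 68 mm across, 56 mm high, beside the tub on its far side. Origin under its centre.
- measure_cup: Bystander: steel measuring cup with strap handle, 67 x 142 x 40 mm, beside the tub on the robot's side. Origin under its middle.
- spice_1: Bystander: spice jar, 42 mm across, 99 mm high, beside the covered end of the tub. Origin under its centre.

How it is judged (in metres and radians):
On the way, in this order (a step that is already met when the one before it is completed fails the run):
1. the turner is tilted: its handle end is above the cover's level while its blade tip is still under the cover (height (world z) of handle_end above 0.085 m and height (world z) of blade_tip below 0.06 m and x of blade_tip in the frame of utensil_tub above 0.04 m), for 0.1 s.
2. the whole turner has come out and is above the cover (height (world z) of each of handle_end, blade_tip above 0.11 m), for 0.2 s.
At the end, for the whole second after the job is handed in: The turner is held in the fingers and still (under 0.03 m/s), its long axis within 20 degrees of level, both ends at least 155 mm above the table (86 mm above the cover), touching neither the tub nor any bystander (height (world z) of each of handle_end, blade_tip above 0.155 m and angle between turner's own x axis and vertical between 1.2208 and 1.9208 rad and contact force between the fingers and turner above 1 N and contact force between turner and utensil_tub below 0.1 N and contact force between turner and twist_timer below 0.1 N and contact force between turner and measure_cup below 0.1 N and contact force between turner and spice_1 below 0.1 N and linear speed of turner below 0.03 m/s and angular speed of turner below 0.3 rad/s); the arm keeps its last pose, push and grip.
It fails at once if the cover is struck or levered against hard (more than 30 N) (contact force between half_cover and anything else above 30 N).
It fails at once if a bystander is pushed more than 5 cm from its place or tipped over (distance of any of twist_timer, measure_cup, spice_1 from where it was at the start of the episode above 0.05 m or angle between any of twist_timer, measure_cup, spice_1's own z axis and vertical above 0.7 rad).
It also fails if it takes over 32 s, if anything falls off the work surface, if the arm or the gripper's body presses on something with over 40 N, if the wrist force passes 120 N, or if a joint passes its speed limit or range.

## Robot

A 6-joint arm with a two-finger parallel gripper is mounted at the origin on a cart in front of the work surface, level with it; the furniture and walls round the work are solid. World frame = base frame: x ahead of the robot, y to its left, z up, the work surface at z = 0. Lengths are in mm, angles in rad, forces in N, time in s.
With the tool pointing down it reaches from about 275 to 1000 mm from the base axis. Payload 8.4 kg.
Tool frame: the origin (TCP) lies midway between the tips of the shut fingers; the grasp point (between the pads) lies 19 mm behind it; z points along the fingers, y is the line along which they close (so a half turn about z gives the same grasp; the last joint's range is limited). The gripper opens to 85 mm and grips with 20 to 120 N. Pads are 22 mm wide; open, the fingers measure 114 mm over their backs; the gripper's body (76 mm by 85 mm) begins 54 mm behind the grasp point. The pads swing forward as they close: fully open they stand 13 mm farther back than shut.
Start: joints at [-1.136, 0.353, 1.633, -0, 1.155, -0.002], TCP at [264.4, -566.322, 231.281] pointing down, gripper open.
Joint ranges: [-2.63, 2.63], [-0.92, 2.1], [0.06, 2.66], [-1.3, 4.44], [0, 2.69], [-3.02, 3.02]. Speed limits (rad/s): [2.22, 2.22, 2.79, 3.14, 3.14, 3.14].

## Interface

Orientations are given as [roll, pitch, yaw] about the fixed x, y, z axes, in that order (R = Rz(yaw) Ry(pitch) Rx(roll)).
In Python, from rig import telemetry, optics, r gives the robot as it stands.
- The arm moves only by the tool play_rows, never from a script. Its arguments are lists of equal length, an entry for each row: "dp": the shift along the tool's x, y, z in units of 40 mm (1.0 is 40 mm), a list of three; "rot": the turn, a rotation vector about the tool's x, y, z in units of 6 degrees (1.0 is 6 degrees), a list of three. In form: {"dp": [[tx, ty, tz], ...], "rot": [[ax, ay, az], ...]}. A call has 1 to 5 rows; each row is the pose to reach, as a shift and turn from the pose commanded when the call began, along the tool's axes at that moment; what a row does not reach only later rows make up. A row lasts 1/12 s, in which the tool goes at most 41.7 mm and 7.16 degrees, less where a joint would pass 70% of its speed; a pose out of reach is approached as far as the arm can. A call with a gripper value outside its range is refused whole. "fingers" is the opening, from 0 (shut) to 1 (fully open), set as the call begins (left out, the last holds). The fingers move at their own pace and stop on an object; "grip_force" is the grip in N (left out, the last holds). Time passes only in rows, so rows that repeat a pose let the fingers close. It gives the time, the measured TCP pose, the force, the opening and the grip force at its end, in the units of the state.
- telemetry.sense(): the state, without advancing time (a new reading comes with each control period).
- optics.grab_frame(name): name is "scene" or "top" or "wrist"; returns a dict with "color" (480x640x3 uint8, red, green, blue), "mtx" (3x3 intrinsics, pixels), "R" (3x3) and "t" (3): a world point X has camera coordinates R X + t; the wrist camera has in their place "mount" (4x4, takes a point from camera to tool coordinates, whose origin is the TCP and whose axes are the flange's). Camera axes: x right, y down, z forward; pixel columns grow to the right and rows downward; lengths in mm; the calibration is good to about 2 mm. A picture is of the moment at which its call begins: read the wrist's pose just before it. There is no depth.
- r.sign_off(): hands the job in; it is judged then, once.
The state is a dict: "clock": time; "qpos": joint angles; "qvel": joint speeds; "joint_efforts": joint torques, N m; "eef_pos": TCP position; "tcp_rot": TCP orientation; "contact_force": force on the tool from outside, world axes, zero at the start; "wrist_torque": the same for the moment, N m; "opening": opening from 0.0 (shut) to 1.0 (fully open); "grasp_force": force on a finger pad.
Only numpy, scipy, OpenCV 4.12 (cv2) and the standard library are available. Lean on these libraries where they do the work, as an engineer would, in place of code of your own. Each camera call takes 0.05 s, during which the arm holds its last target. There are 200 camera calls.

## Working session

There is one attempt and no reset: what is moved stays moved. The work goes in short steps, Python scripts to look and compute and a tool call to move; the robot and the scene stay as the last step left them, time stands still between calls to the robot, and variables do not carry over. Pictures are saved under pics/ and viewed, at most 10 in all, crops included, and the job is handed in when it is done.

Besides the shell and the picture viewer there is one more tool, called after "Call:" by a JSON object that holds its "name" and its "arguments", one argument or row to a line. play_rows: Moves the arm, as the interface text tells. Its arguments: {"type":"object","properties":{"dp":{"type":"array"},"rot":{"type":"array"},"fingers":{"type":"number"},"grip_force":{"type":"number"}},"required":["dp","rot"]}

```bash
mkdir -p pics
python3 - <<'E'
from rig import telemetry, optics, r
import cv2,pickle
s=telemetry.sense();print(s)
d={}
for n in("scene","top"):
    f=optics.grab_frame(n);d[n]=f
    cv2.imwrite(f"pics/{n}0.png",f["color"][:,:,::-1]);print(n,f["mtx"],f["R"],f["t"])
pickle.dump(d,open("d0.pkl","wb"))
E
```

```text
{'clock': 0.0, 'qpos': array([-1.13640028e+00,  3.53658850e-01,  1.63413642e+00, -7.51691720e-07,
        1.15524324e+00, -2.38404408e-03]), 'qvel': array([-0.00041505,  0.0014493 ,  0.00046398, -0.00032334,  0.00121048,
       -0.00299381]), 'joint_efforts': array([-1.74905632e-03, -6.05255985e+01, -3.42068768e+01, -2.40455247e-04,
        9.40215366e-03,  9.48106873e-06]), 'eef_pos': array([ 264.19134378, -565.87265681,  230.55404239]), 'tcp_rot': array([-3.14014680e+00, -2.75971298e-06,  4.36780392e-01]), 'contact_force': array([ 0.4116782 , -1.48274807,  0.48456712]), 'wrist_torque': array([ 0.02478289, -0.05217525,  0.04433823]), 'grasp_force': 0.0, 'opening': 1.002391462969555}
scene [[518.26240903   0.         319.0478738 ]
 [  0.         518.26240903 240.47134216]
 [  0.           0.           1.        ]] [[-0.86872442 -0.495205    0.00948141]
 [-0.3766571   0.64808606 -0.66190172]
 [ 0.32163227 -0.57858143 -0.74953066]] [518.60122802 211.5406273  927.26540599]
top [[467.34704196   0.         317.01444318]
 [  0.         467.34704196 248.44537002]
 [  0.           0.           1.        ]] [[ 0.0029649  -0.99995865  0.00859646]
 [-0.99825364 -0.00346682 -0.05897154]
 [ 0.0589989  -0.00840661 -0.99822265]] [ 83.07754329 551.92201489 890.95683815]
```

View pics/top0.png

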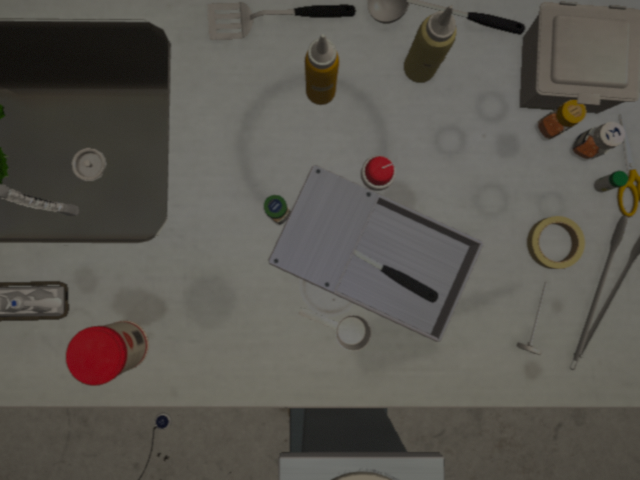

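View pics/scene0.png

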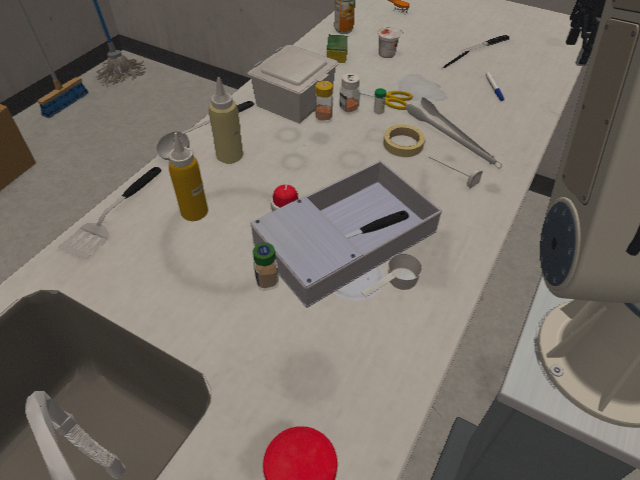

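The top view shows the covered half to the upper left, with its corners at about (317,167) and (271,263). The open end's corners are at (480,243) and (436,338). The black handle runs from (383,266) to (437,297). The timer is at (379,171), the cup at (350,330) and the spice jar at (277,207). The scene view agrees.

```bash
cat > h.py <<'E'
import numpy as np,cv2
from scipy.spatial.transform import Rotation as Rt
def ray(f,uv,z):
    d=f["R"].T@np.linalg.solve(f["mtx"],[uv[0],uv[1],1.]);c=-f["R"].T@f["t"]
    return c+d*(z-c[2])/d[2]
E
python3 - <<'E'
import pickle;from h import *
d=pickle.load(open("d0.pkl","rb"))
def mask(f,box):
    g=f["color"].max(2);x0,y0,x1,y1=box;m=np.zeros_like(g);m[y0:y1,x0:x1]=(g[y0:y1,x0:x1]<45)
    n,l,s,c=cv2.connectedComponentsWithStats(m);i=1+s[1:,4].argmax();return np.argwhere(l==i)[:,::-1].astype(float),s[i]
f=d["top"]
c=[ray(f,p,z) for p,z in(((317,167),69),((271,263),69),((436,338),66),((480,243),66))]
c=np.array(c);print(c.round(1),[np.linalg.norm(c[i]-c[(i+1)%4]).round(1) for i in range(4)])
ctr=c.mean(0);ax=(c[0]+c[1]-c[2]-c[3]);a=np.arctan2(ax[1],ax[0]);print("tub",ctr,np.degrees(a))
for n,box in(("top",(370,255,450,310)),("scene",(355,205,415,240))):
    p,s=mask(d[n],box);P=np.array([ray(d[n],q,18) for q in p])[:,:2]
    r=cv2.minAreaRect(P.astype(np.float32));b=cv2.boxPoints(r);print(n,s,r)
    m=P.mean(0);u=np.linalg.svd(P-m,full_matrices=False)[2][0];u*=np.sign(u@ax[:2]);t=(P-m)@u
    print(" axis",np.degrees(np.arctan2(u[1],u[0])),"end",m+u*t.min(),"front",m+u*t.max())
    R=np.array([[np.cos(a),np.sin(a)],[-np.sin(a),np.cos(a)]]);print(" tub frame end",R@(m+u*t.min()-ctr[:2]),R@(m+u*t.max()-ctr[:2]))
E
```

```text
[[ 699.1   85.8   69. ]
 [ 521.7  169.1   69. ]
 [ 386.5 -131.4   66. ]
 [ 559.8 -214.6   66. ]] [np.float64(196.0), np.float64(329.4), np.float64(192.2), np.float64(331.1)]
tub [541.75304172 -22.78160142  67.5       ] 65.44272853368201
top [382 266  56  36 624] ((485.1448974609375, -93.2737808227539), (118.14779663085938, 21.812623977661133), 61.04365158081055)
 axis 60.41314297558488 end [ 456.24870902 -144.84939177] front [514.61739087 -42.04703   ]
 tub frame end [-146.56213082   27.03845704] [-28.80044659  16.6743684 ]
scene [361 211  47  22 410] ((484.7610168457031, -89.51774597167969), (114.91834259033203, 25.122364044189453), 56.771446228027344)
 axis 57.032814450207574 end [ 453.34419148 -137.64673341] front [515.9000431  -41.19828319]
 tub frame end [-141.21810464   32.67369383] [-27.49539845  15.8604782 ]
```

Call:
{"name": "play_rows", "arguments": {
  "dp": [
    [0.7,-0.585,0.14],
    [1.4,-1.17,0.28],
    [2.1,-1.755,0.42],
    [2.8,-2.34,0.56],
    [3.5,-2.925,0.7]
  ],
  "rot": [
    [0,0,0],
    [0,0,0],
    [0,0,0],
    [0,0,0],
    [0,0,0]
  ]
}}

```text
clock: 0.52
eef_pos: [341.9, -399.4, 202.8]
tcp_rot: [-3.141, 0.0, 0.436]
contact_force: [0.4, 0.2, -0.8]
opening: 1.005
grasp_force: 0.0
```

Call:
{"name": "play_rows", "arguments": {
  "dp": [
    [0.7,-0.585,0.14],
    [1.4,-1.17,0.28],
    [2.1,-1.755,0.42],
    [2.8,-2.34,0.56],
    [3.5,-2.925,0.7]
  ],
  "rot": [
    [0,0,0],
    [0,0,0],
    [0,0,0],
    [0,0,0],
    [0,0,0]
  ]
}}

```text
clock: 0.93
eef_pos: [419.3, -234.1, 174.9]
tcp_rot: [-3.141, 0.0, 0.437]
contact_force: [1.2, -0.7, -0.2]
opening: 1.0
grasp_force: 0.0
```

Call:
{"name": "play_rows", "arguments": {
  "dp": [
    [0.7,-0.585,0.14],
    [1.4,-1.17,0.28],
    [2.1,-1.755,0.42],
    [2.78,-2.36,0.56],
    [2.78,-2.36,0.56]
  ],
  "rot": [
    [0,0,0],
    [0,0,0],
    [0,0,0],
    [0,0,0],
    [0,0,0]
  ]
}}

```text
clock: 1.35
eef_pos: [481.3, -98.5, 151.9]
tcp_rot: [-3.14, -0.0, 0.44]
contact_force: [0.4, -0.6, -0.0]
opening: 0.996
grasp_force: 0.0
```

Call:
{"name": "play_rows", "arguments": {
  "dp": [
    [0,0,0],
    [0,0,0],
    [0,0,0],
    [0,0,0],
    [0,0,0]
  ],
  "rot": [
    [0,0,-1.1],
    [0,0,-2.2],
    [0,0,-3.3],
    [0,0,-4.4],
    [0,0,-5.5]
  ],
  "fingers": 0.6
}}

```text
clock: 1.77
eef_pos: [479.6, -103.3, 152.7]
tcp_rot: [-3.141, 0.0, 1.019]
contact_force: [-0.4, 0.1, -0.3]
opening: 0.601
grasp_force: 0.0
```

Call:
{"name": "play_rows", "arguments": {
  "dp": [
    [0,0,0],
    [0,0,0],
    [0,0,0],
    [0,0,0]
  ],
  "rot": [
    [0,0,-0.4],
    [0,0,-0.4],
    [0,0,-0.4],
    [0,0,-0.4]
  ]
}}

```text
clock: 2.1
eef_pos: [479.8, -103.4, 152.8]
tcp_rot: [-3.141, 0.0, 1.053]
contact_force: [-0.6, 0.3, -0.8]
opening: 0.597
grasp_force: 0.0
```

Run:
```python
from rig import telemetry, optics
import cv2,pickle
s=telemetry.sense();print(s["clock"],s["qpos"],s["eef_pos"],s["tcp_rot"],s["opening"])
f=optics.grab_frame("wrist");pickle.dump((s,f),open("w1.pkl","wb"));print(f["mtx"],f["mount"])
cv2.imwrite("pics/w1.png",f["color"][:,:,::-1])
```

```text
2.1 [-2.15243674e-01  2.43312567e-01  1.98918199e+00  7.87307079e-06
  9.09364133e-01  3.02876277e-01] [ 479.80218935 -103.36179199  152.78682422] [-3.14133687e+00  7.34223141e-05  1.05267155e+00] 0.5966185366652165
[[370.63406698   0.         318.42083484]
 [  0.         370.63406698 242.48711072]
 [  0.           0.           1.        ]] [[ 2.38802036e-05 -9.65595422e-01 -2.60048997e-01  6.52755365e+01]
 [ 9.99999544e-01  2.71321249e-04 -9.15621156e-04 -4.16287630e-01]
 [ 9.54676415e-04 -2.60048857e-01  9.65594988e-01 -1.42772706e+02]
 [ 0.00000000e+00  0.00000000e+00  0.00000000e+00  1.00000000e+00]]
```

View pics/w1.png

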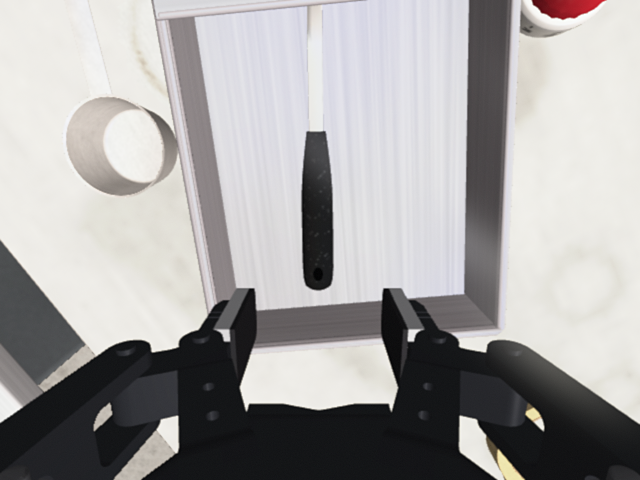

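The wrist view shows the handle vertical in the image, from (317,131) to its end at (318,290). It is centred between the fingers and clear of both tub walls. The cover edge is at the top of the image.

Run:
```python
import pickle;from h import *
s,f=pickle.load(open("w1.pkl","rb"))
T=np.eye(4);T[:3,:3]=Rt.from_euler("xyz",s["tcp_rot"]).as_matrix();T[:3,3]=s["eef_pos"]
M=np.linalg.inv(T@f["mount"]);g=dict(mtx=f["mtx"],R=M[:3,:3],t=M[:3,3])
for n,uv,z in(("end",(318,290),14),("front",(317,131),20),("coverL",(155,16),69),("coverR",(368,0),69),("rimL",(216,350),66),("rimR",(503,330),66),("handle L",(303,210),16),("handle R",(333,210),16)):
    P=ray(g,uv,z);print(n,P.round(1),(T[:3,:3].T@(P-T[:3,3])).round(1))
```

```text
end [ 453.8 -146.8   14. ] [-50.7  -1.  138.8]
front [514.6 -38.8  20. ] [ 73.3  -1.7 132.8]
coverL [467.3  55.5  69. ] [131.8 -89.5  83.8]
coverR [571.4   4.9  69. ] [139.4  26.   83.8]
rimL [ 380.6 -132.1   66. ] [-74.1 -71.9  86.8]
rimR [ 560.  -216.5   66. ] [-58.5 125.7  86.8]
handle L [476.7 -83.6  16. ] [ 15.7 -12.5 136.8]
handle R [496.6 -94.9  16. ] [ 15.7  10.4 136.8]
```

Call:
{"name": "play_rows", "arguments": {
  "dp": [
    [0,-0.025,0.9],
    [0,-0.025,1.8],
    [0,-0.025,2.7],
    [0,-0.025,3.3],
    [0,-0.025,3.6]
  ],
  "rot": [
    [0,0,0],
    [0,0,0],
    [0,0,0],
    [0,0,0],
    [0,0,0]
  ]
}}

```text
clock: 2.57
eef_pos: [477.1, -102.4, 5.9]
tcp_rot: [-3.138, 0.001, 1.054]
contact_force: [0.5, 0.4, 0.6]
opening: 0.599
grasp_force: 0.0
```

Call:
{"name": "play_rows", "arguments": {
  "dp": [
    [0,0,0],
    [0,0,0],
    [0,0,0],
    [0,0,0],
    [0,0,0]
  ],
  "rot": [
    [0,0,0],
    [0,0,0],
    [0,0,0],
    [0,0,0],
    [0,0,0]
  ],
  "fingers": 0.1,
  "grip_force": 70
}}

```text
clock: 2.98
eef_pos: [479.9, -103.0, 10.0]
tcp_rot: [3.14, -0.001, 1.054]
contact_force: [0.2, -0.3, 0.0]
opening: 0.247
grasp_force: 68.5
```

Call:
{"name": "play_rows", "arguments": {
  "dp": [
    [0,0,0],
    [0,0,0],
    [0,0,0],
    [0,0,0],
    [0,0,0]
  ],
  "rot": [
    [0,0,0],
    [0,0,0],
    [0,0,0],
    [0,0,0],
    [0,0,0]
  ]
}}

```text
clock: 3.4
eef_pos: [479.5, -102.9, 9.3]
tcp_rot: [3.141, -0.0, 1.055]
contact_force: [-0.1, -0.1, 6.0]
opening: 0.245
grasp_force: 69.3
```

Call:
{"name": "play_rows", "arguments": {
  "dp": [
    [0,0,-0.2],
    [0,0,-0.4],
    [0,0,-0.56],
    [0.02,0,-0.73],
    [0.02,0,-0.73]
  ],
  "rot": [
    [0,-0.25,0],
    [0,-0.5,0],
    [0,-0.75,0],
    [0,-1.0,0],
    [0,-1.0,0]
  ]
}}

```text
clock: 3.82
eef_pos: [480.5, -101.8, 38.9]
tcp_rot: [3.14, 0.105, 1.055]
contact_force: [0.4, -0.4, -0.5]
opening: 0.241
grasp_force: 68.7
```

Run:
```python
from rig import telemetry, optics
import cv2
s=telemetry.sense();print(s["clock"],s["eef_pos"],s["tcp_rot"],s["opening"],s["contact_force"],s["wrist_torque"])
f=optics.grab_frame("scene");cv2.imwrite("pics/s2.png",cv2.resize(f["color"][150:310,230:450,::-1],None,fx=3,fy=3))
```

```text
3.8167 [ 480.4560726  -101.75975777   38.91068283] [3.14003332 0.10530406 1.05534907] 0.24132589844593508 [ 0.4086081  -0.38814878 -0.48324506] [-0.00337171 -0.05555894  0.0396917 ]
```

View pics/s2.png

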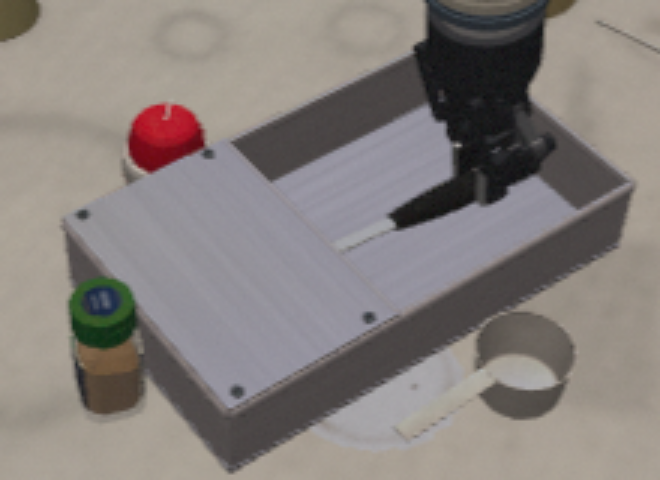

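The scene crop shows the handle in the fingers with the turner tilting. The white shaft goes under the cover clear of its edge, and the bystanders are untouched.

Run:
```python
import numpy as np
c=np.cos;s=np.sin
def rows(st,W):
    t0=np.radians(st[0]);o=[]
    for t,x,z in W:
        dx,dz=x-st[1],z-st[2]
        o.append(((dx*c(t0)-dz*s(t0))/40,(-dx*s(t0)-dz*c(t0))/40,-(t-st[0])/6))
    for q in o:print([round(float(v),2) for v in q])
    print();return W[-1]
st=(6,.8,38.5)
for W in([(8,2,47),(10,3,56),(12,4,65),(14,0,73),(15,-8,78)],[(15,-16,78),(15,-24,78),(17,-30,86),(19,-32,94),(21,-34,102)],[(23,-34,110),(25,-34,118),(27,-33,126),(30,-32,137)]):
    st=rows(st,W)
```

```text
[0.01, -0.21, -0.33]
[0.01, -0.44, -0.67]
[0.01, -0.67, -1.0]
[-0.11, -0.86, -1.33]
[-0.32, -0.96, -1.5]

[-0.19, 0.05, 0.0]
[-0.39, 0.1, 0.0]
[-0.58, -0.05, -0.33]
[-0.68, -0.23, -0.67]
[-0.78, -0.41, -1.0]

[-0.07, -0.19, -0.33]
[-0.14, -0.37, -0.67]
[-0.19, -0.57, -1.0]
[-0.27, -0.83, -1.5]
```

Call:
{"name": "play_rows", "arguments": {
  "dp": [
    [0.01,0,-0.21],
    [0.01,0,-0.44],
    [0.01,0,-0.67],
    [-0.11,0,-0.86],
    [-0.32,0,-0.96]
  ],
  "rot": [
    [0,-0.33,0],
    [0,-0.67,0],
    [0,-1.0,0],
    [0,-1.33,0],
    [0,-1.5,0]
  ]
}}

```text
clock: 4.28
eef_pos: [475.6, -109.3, 77.7]
tcp_rot: [3.142, 0.262, 1.056]
contact_force: [0.7, -0.5, -0.6]
opening: 0.247
grasp_force: 68.7
```

Call:
{"name": "play_rows", "arguments": {
  "dp": [
    [-0.19,0,0.05],
    [-0.39,0,0.1],
    [-0.58,0,-0.05],
    [-0.68,0,-0.23],
    [-0.78,0,-0.41]
  ],
  "rot": [
    [0,0,0],
    [0,0,0],
    [0,-0.33,0],
    [0,-0.67,0],
    [0,-1.0,0]
  ]
}}

```text
clock: 4.7
eef_pos: [460.8, -133.5, 101.1]
tcp_rot: [-3.14, 0.368, 1.053]
contact_force: [-0.2, 0.4, -1.3]
opening: 0.24
grasp_force: 68.7
```

Run:
```python
from rig import telemetry, optics
import cv2
s=telemetry.sense();print(s["clock"],s["eef_pos"],s["tcp_rot"],s["qpos"],s["contact_force"],s["wrist_torque"])
f=optics.grab_frame("scene");cv2.imwrite("pics/s3.png",cv2.resize(f["color"][130:310,230:450,::-1],None,fx=3,fy=3))
```

```text
4.7 [ 460.78273687 -133.47176261  101.132391  ] [-3.13976208  0.36763335  1.05348471] [-0.05400629  0.4006829   1.97284389 -0.39694879  0.97826167  0.72203598] [-0.22733608  0.37173427 -1.29516884] [ 0.12276019 -0.09360126 -0.00312029]
```

View pics/s3.png

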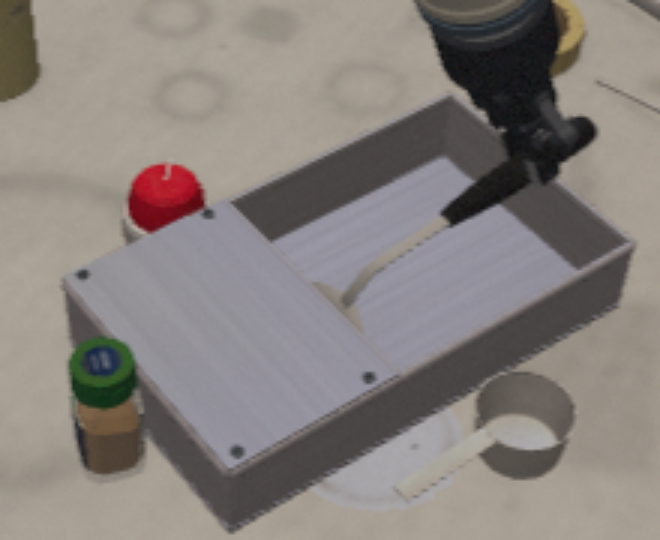

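The handle end is now well above the rim and the blade is still under the cover edge. The shaft is clear and the forces are about zero.

Call:
{"name": "play_rows", "arguments": {
  "dp": [
    [-0.07,0,-0.19],
    [-0.14,0,-0.37],
    [-0.19,0,-0.57],
    [-0.27,0,-0.83],
    [-0.27,0,-0.83]
  ],
  "rot": [
    [0,-0.33,0],
    [0,-0.67,0],
    [0,-1.0,0],
    [0,-1.5,0],
    [0,-1.5,0]
  ]
}}

```text
clock: 5.17
eef_pos: [463.5, -130.6, 136.4]
tcp_rot: [-3.141, 0.524, 1.055]
contact_force: [-0.6, -0.1, -1.1]
opening: 0.241
grasp_force: 68.7
```

Call:
{"name": "play_rows", "arguments": {
  "dp": [
    [-0.42,0,0],
    [-0.84,0,0],
    [-1.26,0,0],
    [-1.68,0,0],
    [-2.1,0,0]
  ],
  "rot": [
    [0,0,0],
    [0,0,0],
    [0,0,0],
    [0,0,0],
    [0,0,0]
  ]
}}

```text
clock: 5.58
eef_pos: [425.8, -195.7, 179.3]
tcp_rot: [3.142, 0.523, 1.053]
contact_force: [0.9, -0.7, -0.7]
opening: 0.246
grasp_force: 68.7
```

Run:
```python
from rig import telemetry, optics
import cv2
s=telemetry.sense();print(s["clock"],s["eef_pos"],s["tcp_rot"],s["qpos"],s["contact_force"],s["wrist_torque"])
f=optics.grab_frame("scene");cv2.imwrite("pics/s4.png",cv2.resize(f["color"][130:310,230:450,::-1],None,fx=3,fy=3))
```

```text
5.5833 [ 425.83908855 -195.73283766  179.28516887] [3.1415679  0.52300888 1.05344402] [-0.09464811  0.30222895  1.95978849 -0.51866422  1.16537549  0.7003333 ] [ 0.86937014 -0.72339015 -0.73128872] [ 0.2040075  -0.19227806  0.02106465]
```

View pics/s4.png

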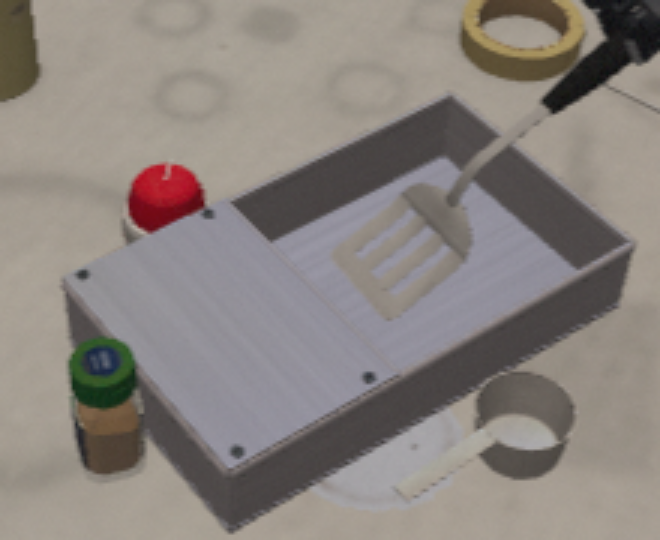

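The blade is fully clear of the cover and inside the opening. Next I lift straight up and level out.

Call:
{"name": "play_rows", "arguments": {
  "dp": [
    [-0.25,0,-0.433],
    [-0.5,0,-0.866],
    [-0.75,0,-1.3],
    [-1.0,0,-1.732],
    [-1.25,0,-2.165]
  ],
  "rot": [
    [0,0,0],
    [0,0,0],
    [0,0,0],
    [0,0,0],
    [0,0,0]
  ]
}}

```text
clock: 6.05
eef_pos: [426.3, -194.8, 279.7]
tcp_rot: [3.141, 0.523, 1.053]
contact_force: [0.1, -0.2, -1.1]
opening: 0.241
grasp_force: 68.7
```

Call:
{"name": "play_rows", "arguments": {
  "dp": [
    [0,0,0],
    [0,0,0],
    [0,0,0],
    [0,0,0],
    [0,0,0]
  ],
  "rot": [
    [0,0.5,0],
    [0,1.0,0],
    [0,1.5,0],
    [0,2.0,0],
    [0,2.5,0]
  ]
}}

```text
clock: 6.47
eef_pos: [426.6, -194.6, 279.0]
tcp_rot: [3.14, 0.259, 1.054]
contact_force: [0.4, 0.2, -1.8]
opening: 0.244
grasp_force: 68.7
```

Call:
{"name": "play_rows", "arguments": {
  "dp": [
    [0,0,0],
    [0,0,0],
    [0,0,0],
    [0,0,0],
    [0,0,0]
  ],
  "rot": [
    [0,0.5,0],
    [0,1.0,0],
    [0,1.5,0],
    [0,2.0,0],
    [0,2.5,0]
  ]
}}

```text
clock: 6.88
eef_pos: [426.6, -194.7, 279.0]
tcp_rot: [3.14, -0.003, 1.054]
contact_force: [0.0, -1.0, -1.0]
opening: 0.246
grasp_force: 68.7
```

Call:
{"name": "play_rows", "arguments": {
  "dp": [
    [0,0,0],
    [0,0,0],
    [0,0,0],
    [0,0,0],
    [0,0,0]
  ],
  "rot": [
    [0,0,0],
    [0,0,0],
    [0,0,0],
    [0,0,0],
    [0,0,0]
  ]
}}

```text
clock: 7.3
eef_pos: [427.5, -193.6, 278.3]
tcp_rot: [-3.142, 0.001, 1.055]
contact_force: [0.7, 0.5, -0.8]
opening: 0.245
grasp_force: 68.7
```

Run:
```python
from rig import telemetry, optics
import cv2
s=telemetry.sense();print(s)
f=optics.grab_frame("scene");cv2.imwrite("pics/s5.png",f["color"][:,:,::-1])
```

```text
{'clock': 7.3, 'qpos': array([-4.27860090e-01,  5.86059056e-02,  1.89771131e+00, -8.05328681e-04,
        1.18542308e+00,  8.77910922e-02]), 'qvel': array([ 0.00163605,  0.00100217, -0.00220493,  0.00472469, -0.0017857 ,
       -0.00403287]), 'joint_efforts': array([-3.11355572e-01, -3.97779822e+01, -3.51230156e+01,  4.35920738e-03,
        2.69811739e-03,  1.50581257e-02]), 'eef_pos': array([ 427.46212434, -193.5695416 ,  278.34102315]), 'tcp_rot': array([-3.14151089e+00,  7.56301037e-04,  1.05544796e+00]), 'contact_force': array([ 0.70472186,  0.45997768, -0.82149669]), 'wrist_torque': array([-0.04102543, -0.01581068,  0.02364285]), 'grasp_force': 68.69714687636588, 'opening': 0.24473284744353832}
```

View pics/s5.png

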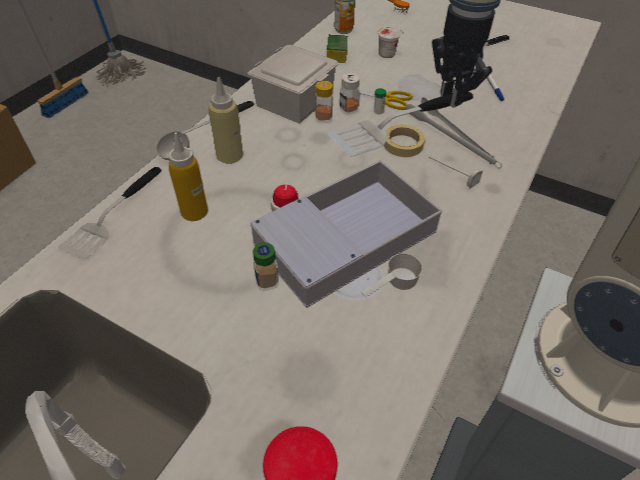

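The turner is held level high above the tub. The blade front, at about (340,140), matches the predicted projection (339,144). The bystanders have not moved.

```bash
python3 -c "
from rig import r
print(r.sign_off())"
```

```text
the job is handed in; nothing more can be done
None
```

The turner came out handle first and is still in the gripper, level at about 28 cm above the table. Measured contact forces stayed low, the bystanders are where they were, and the job is handed in; the hand-in call returned no verdict.

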